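Load two filters and dock the order tray

ROBOT

A 6-joint arm with a two-finger parallel gripper is mounted at the origin on the work surface. World frame = base frame: x ahead of the robot, y to its left, z up, the work surface at z = 0. Lengths are in mm, angles in rad, forces in N, time in s.
With the tool pointing down it reaches from about 350 to 775 mm from the base axis. Payload 7.3 kg.
Tool frame: the origin (TCP) lies at the centre of the arm's flange, where the gripper is bolted on; the fingertips stand 178 mm ahead of it and the grasp point (between the pads) lies 159 mm ahead of it; z points along the fingers, y is the direction in which the jaws open and shut (so a half turn about z gives the same grasp; the last joint's range is limited). The gripper opens to 92 mm and grips with 3 to 60 N. Pads are 19 mm wide; open, the fingers measure 130 mm over their backs; the gripper's body (75 mm by 190 mm) begins 47 mm behind the grasp point.
Start: joints at [-1.444, 0.342, 1.524, -0, 1.275, -0.146], TCP at [141.47, -505.583, 404.741] pointing down, gripper open.
Joint ranges: [-2.53, 2.53], [-0.77, 2.02], [0.04, 2.7], [-1, 4.14], [0.28, 2.66], [-3.11, 3.11]. Speed limits (rad/s): [2.57, 2.57, 3.14, 3.14, 3.14, 3.14].

INTERFACE

Orientations are given as [roll, pitch, yaw] about the fixed x, y, z axes, in that order (R = Rz(yaw) Ry(pitch) Rx(roll)).
In Python, from plant import get_obs, capture, close_job gives the robot as it stands. The module is installed in compiled form; this text tells all that it offers.
- The arm moves only by the shell command python3 -m pendant 'ROWS'. ROWS is JSON, a list of rows, each a list of 3 entries, a list of its own where there are three numbers: the shift along the tool's x, y, z in m, then the turn, a rotation vector about the tool's x, y, z in rad, then the finger opening in m, from 0 to 0.0918. In form: [[[tx, ty, tz], [wx, wy, wz], fingers], ...]. A call has 1 to 10 rows; each row is the pose to reach, as a shift and turn from the pose commanded when the call began, along the tool's axes at that moment; what a row does not reach only later rows make up. A row lasts 1/12 s, in which the tool goes at most 41.7 mm and 7.16 degrees, less where a joint would pass 70% of its speed; a pose out of reach is approached as far as the arm can. A call with a gripper value outside its range is refused whole. The fingers move at their own pace and stop on an object; the grip force is fixed at half the most. Time passes only in rows, so rows that repeat a pose let the fingers close. It gives the time, the measured TCP pose, the force and the opening at its end, in the units of the state.
- get_obs(): the state, without advancing time (a new reading comes with each control period).
- capture(name): name is "scene" or "side" or "wrist"; returns a dict with "color" (420x560x3 uint8, red, green, blue), "mtx" (3x3 intrinsics, pixels), "dist" ([k1, k2, p1, p2, k3] as OpenCV has them; the pictures are not rectified), "rvec" (rotation vector, rad) and "tvec" (3), from world to camera coordinates, as OpenCV has them. Camera axes: x right, y down, z forward; pixel columns grow to the right and rows downward; lengths in mm; the calibration is good to about 2 mm. A picture is of the moment at which its call begins. There is no depth.
- close_job(): hands the job in, once; it reports no verdict.
The state is a dict: "time": time; "joint_positions": joint angles; "dq": joint speeds; "tau": joint torques, N m; "tool_pos": TCP position; "tcp_rot": TCP orientation; "contact_force": force on the tool from outside, world axes, zero at the start; "moment": the same for the moment, N m; "grip_width": finger opening in mm.
Only numpy, scipy, OpenCV 4.12 (cv2) and the standard library are available. Lean on these libraries where they do the work, as an engineer would, in place of code of your own. Each camera call takes 0.05 s, during which the arm holds its last target. There are 200 camera calls.

TASK

Stand two of the three short filters upright in the grey order tray, leaving the third short filter, the two tall filters and everything else on the bench where they are. Then slide the loaded tray along its bed onto the rails of the dock until the two sprung rollers drop into its side notches and hold it fully home, and let go.

Things in the scene. Friction and masses are not known exactly. Their poses are not given: they have to be found in the camera images.
- dock: fixed metal dock: aluminium bed 340 x 124 x 12 mm with dark steel guides. Origin at the mouth of the rails, mid-width, on the bench surface; +x is the way the tray slides in, z up. Bed from x = -237 to 103 mm, top at z = 12. Guides flare over x = -38 to 0; rails from x = 0 to 103, 92 mm apart, lips over the tray's flanges (79 mm apart, top at z = 27.5); end stop at x = 91.5, top at z = 38.
- home (a point): point on top of the dock's bed where the tray's origin lies when the tray is fully home (15 mm beyond the mouth along the dock's x); axes like the dock's. The end stop lies only 1.5 mm farther on.
- detent_left (a joint): sprung steel roller (16 mm diameter) in the left rail (+y side), 50 mm beyond the mouth: how far it is pressed outwards, m. 0 = at rest or dropped into the tray's notch; about 0.0035 while a flange presses it aside. Pushing the tray past both rollers takes about 5 N beyond friction.
- detent_right (a joint): the same roller in the right rail (-y side).
- tray: loose grey plastic open tray, 150 (x) by 72 mm (y), about 0.35 kg; origin at the centre of its underside, x towards the rails, z up. Walls and floor 4 mm thick; side and front walls 26 mm high, rear wall 60 mm. Inside 142 by 64 mm. A flange foot 8 mm high on each side (88 mm over both) has a 16 mm notch, 40 mm behind the front. Starts on the bed, short of the rails, slightly askew.
- push_plate (a point): middle of the rear face of the tray's 60 mm high rear wall, its push plate: 75 mm behind the tray's origin and 45 mm above its underside; the face looks to the tray's -x.
- short1: standing cylindrical screw-on filter cartridge, plain white painted metal with a narrow dark band at the foot; short kind, 46 mm diameter, 76 mm high (the tall kind is 62 by 120 mm), about 0.2 kg; any two of the three are wanted; origin at the centre of its underside, z up
- short2: standing cylindrical screw-on filter cartridge, plain white painted metal with a narrow dark band at the foot; short kind, 46 mm diameter, 76 mm high (the tall kind is 62 by 120 mm), about 0.2 kg; any two of the three are wanted; origin at the centre of its underside, z up
- short3: standing cylindrical screw-on filter cartridge, plain white painted metal with a narrow dark band at the foot; short kind, 46 mm diameter, 76 mm high (the tall kind is 62 by 120 mm), about 0.2 kg; any two of the three are wanted; origin at the centre of its underside, z up
- tall1: standing cylindrical screw-on filter cartridge, plain white painted metal with a narrow dark band at the foot; tall kind, 62 mm diameter, 120 mm high; not wanted, leave it; origin at the centre of its underside, z up
- tall2: standing cylindrical screw-on filter cartridge, plain white painted metal with a narrow dark band at the foot; tall kind, 62 mm diameter, 120 mm high; not wanted, leave it; origin at the centre of its underside, z up
- wrench: steel wrench 190 mm long lying flat, bystander; x along its length
- bearing: steel bearing ring 90 mm outer diameter, 22 mm high, lying flat, bystander; origin at the centre of its underside
Things that resemble listed ones, but are neither listed nor needed, are in the scene too. Leave any blue or turquoise look-alike of the short2 alone. What is shaped like the tray but pink is not meant.

How it is judged (in metres and radians):
On the way, in this order (a step that is already met when the one before it is completed fails the run):
1. exactly two short filters stand upright in the tray while the tray is still off the detent (((x of short1 in the frame of tray between -0.056 and 0.056 m and y of short1 in the frame of tray between -0.02 and 0.02 m and z of short1 in the frame of tray between -0.003 and 0.01 m and angle between each of short1, short2's own z axis and vertical below 0.12 rad and x of short2 in the frame of tray between -0.056 and 0.056 m and y of short2 in the frame of tray between -0.02 and 0.02 m and z of short2 in the frame of tray between -0.003 and 0.01 m and distance of short3 from where it was at the start of the episode below 0.03 m and angle between short3's own z axis and vertical below 0.15 rad) or (x of short1 in the frame of tray between -0.056 and 0.056 m and y of short1 in the frame of tray between -0.02 and 0.02 m and z of short1 in the frame of tray between -0.003 and 0.01 m and angle between each of short1, short3's own z axis and vertical below 0.12 rad and x of short3 in the frame of tray between -0.056 and 0.056 m and y of short3 in the frame of tray between -0.02 and 0.02 m and z of short3 in the frame of tray between -0.003 and 0.01 m and distance of short2 from where it was at the start of the episode below 0.03 m and angle between short2's own z axis and vertical below 0.15 rad) or (x of short2 in the frame of tray between -0.056 and 0.056 m and y of short2 in the frame of tray between -0.02 and 0.02 m and z of short2 in the frame of tray between -0.003 and 0.01 m and angle between each of short2, short3's own z axis and vertical below 0.12 rad and x of short3 in the frame of tray between -0.056 and 0.056 m and y of short3 in the frame of tray between -0.02 and 0.02 m and z of short3 in the frame of tray between -0.003 and 0.01 m and distance of short1 from where it was at the start of the episode below 0.03 m and angle between short1's own z axis and vertical below 0.15 rad)) and x of tray in the frame of home below -0.02 m), for 0.2 s.
2. the loaded tray is slid home and both rollers have dropped into its notches (x of tray in the frame of home between -0.004 and 0.004 m and y of tray in the frame of home between -0.004 and 0.004 m and z of tray in the frame of home between -0.003 and 0.004 m and angle between the x axis of tray and the x axis of dock, either way round below 0.07 rad and value of joint each of detent_left, detent_right below 0.0025 m), for 0.2 s.
At the end, for the whole second after the job is handed in: The tray is on the rails within 4 mm of home and within 0.07 rad of straight, at rest, both detent rollers sprung back (pressed less than 2.5 mm); exactly two short filters stand upright (within 0.12 rad) on the tray's floor, and the third stands within 30 mm of where it started (all of step 2 and linear speed of tray below 0.01 m/s and ((x of short1 in the frame of tray between -0.056 and 0.056 m and y of short1 in the frame of tray between -0.02 and 0.02 m and z of short1 in the frame of tray between -0.003 and 0.01 m and angle between each of short1, short2's own z axis and vertical below 0.12 rad and x of short2 in the frame of tray between -0.056 and 0.056 m and y of short2 in the frame of tray between -0.02 and 0.02 m and z of short2 in the frame of tray between -0.003 and 0.01 m and distance of short3 from where it was at the start of the episode below 0.03 m and angle between short3's own z axis and vertical below 0.15 rad) or (x of short1 in the frame of tray between -0.056 and 0.056 m and y of short1 in the frame of tray between -0.02 and 0.02 m and z of short1 in the frame of tray between -0.003 and 0.01 m and angle between each of short1, short3's own z axis and vertical below 0.12 rad and x of short3 in the frame of tray between -0.056 and 0.056 m and y of short3 in the frame of tray between -0.02 and 0.02 m and z of short3 in the frame of tray between -0.003 and 0.01 m and distance of short2 from where it was at the start of the episode below 0.03 m and angle between short2's own z axis and vertical below 0.15 rad) or (x of short2 in the frame of tray between -0.056 and 0.056 m and y of short2 in the frame of tray between -0.02 and 0.02 m and z of short2 in the frame of tray between -0.003 and 0.01 m and angle between each of short2, short3's own z axis and vertical below 0.12 rad and x of short3 in the frame of tray between -0.056 and 0.056 m and y of short3 in the frame of tray between -0.02 and 0.02 m and z of short3 in the frame of tray between -0.003 and 0.01 m and distance of short1 from where it was at the start of the episode below 0.03 m and angle between short1's own z axis and vertical below 0.15 rad))); the robot touches nothing.
It fails at once if a tall filter is shifted by more than 30 mm (distance of any of tall1, tall2 from where it was at the start of the episode above 0.03 m).
It fails at once if the wrench or the bearing is shifted by more than 30 mm (distance of any of wrench, bearing from where it was at the start of the episode above 0.03 m).
It fails at once if a tall filter is knocked over (angle between any of tall1, tall2's own z axis and vertical above 0.5 rad).
It also fails if it takes over 64 s, if anything falls off the work surface, if the arm or the gripper's body presses on something with over 40 N, if the wrist force passes 120 N, or if a joint passes its speed limit or range.

## Working session

There is one attempt and no reset: what is moved stays moved. The work goes in short steps, Python scripts to look and compute and a shell command to move; the robot and the scene stay as the last step left them, time stands still between calls to the robot, and variables do not carry over. Pictures are saved under pics/ and viewed, about 8 in all and at most 12, crops included, and the job is handed in when it is done.

```bash
mkdir -p pics; cat > h.py <<'E'
import cv2,numpy as np
from plant import get_obs,capture
from scipy.spatial.transform import Rotation as Ro
def ray(c,uv):
    n=cv2.undistortPoints(np.array(uv,float).reshape(-1,1,2),c['mtx'],np.array(c['dist'],float)).reshape(-1,2)
    R=cv2.Rodrigues(np.array(c['rvec'],float))[0]; t=np.array(c['tvec'],float).reshape(3)
    return -R.T@t, np.c_[n,np.ones(len(n))]@R
def onz(c,uv,z):
    o,d=ray(c,uv); return o+d*((z-o[2])/d[:,2])[:,None]
def proj(c,P):
    return cv2.projectPoints(np.array(P,float).reshape(-1,1,3),np.array(c['rvec'],float),np.array(c['tvec'],float),c['mtx'],np.array(c['dist'],float))[0].reshape(-1,2)
def save(c,name): cv2.imwrite('pics/'+name,c['color'][:,:,::-1])
def T():
    o=get_obs(); return np.array(o['tool_pos']),Ro.from_euler('xyz',o['tcp_rot'])
E
python3 - <<'E'
from h import *
import pickle
o=get_obs();print(o)
a=capture('scene');b=capture('side');
pickle.dump((a,b),open('c0.pkl','wb'))
save(a,'s0.png');save(b,'d0.png')
for c in(a,b):print(ray(c,[[280,210]]))
E
```

```text
{'time': 0.0, 'joint_positions': array([-1.44401432e+00,  3.42674088e-01,  1.52504761e+00, -2.45726446e-05,
        1.27541820e+00, -1.46024306e-01]), 'dq': array([-0.00283604, -0.00010368, -0.00101591,  0.00040833,  0.00025757,
        0.00026177]), 'tau': array([ 6.70641803e-04, -4.31235909e+01, -2.44215131e+01,  7.18018273e-02,
        5.59145375e-02, -1.13878298e-04]), 'tool_pos': array([ 141.43936624, -505.42646819,  404.05932823]), 'tcp_rot': array([-3.14005845e+00, -2.01886394e-04,  2.72813329e-01]), 'contact_force': array([-0.0776754 , -0.65779282, -0.4850352 ]), 'moment': array([ 0.00817251,  0.00017977, -0.03741116]), 'grip_width': 91.70506957109777}
(array([ 957.1700685 , -707.24556541,  839.26244699]), array([[-0.40566342,  0.59426364, -0.69490719]]))
(array([227.39892495, 661.80734429, 947.88055986]), array([[ 0.22937022, -0.60875265, -0.75985927]]))
```

View pics/s0.png

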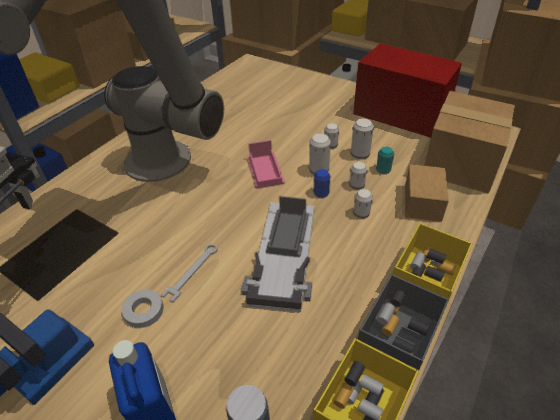

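View pics/d0.png

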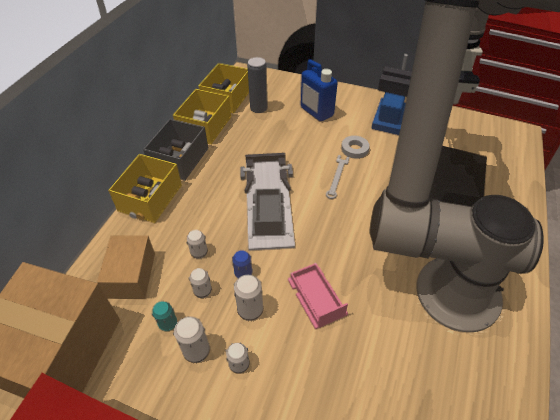

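```bash
python3 - <<'E'
from h import *
import pickle
a,b=pickle.load(open('c0.pkl','rb'))
out=[]
for c,(x0,y0,x1,y1) in((a,(225,110,405,320)),(b,(130,140,350,380))):
    hsv=cv2.cvtColor(c['color'],cv2.COLOR_RGB2HSV)
    m=((hsv[...,1]<62)&(hsv[...,2]>75)).astype(np.uint8)*255
    m=cv2.morphologyEx(m,cv2.MORPH_OPEN,np.ones((3,3)))
    n,l,s,ce=cv2.connectedComponentsWithStats(m)
    for i in range(1,n):
        if s[i,4]>100 and x0<ce[i,0]<x1 and y0<ce[i,1]<y1: print(s[i],ce[i])
    print()
    im=cv2.resize(c['color'][y0:y1,x0:x1],None,fx=2.2,fy=2.2,interpolation=cv2.INTER_CUBIC)
    mm=cv2.resize(m[y0:y1,x0:x1],None,fx=2.2,fy=2.2,interpolation=0)
    cs,_=cv2.findContours(mm,0,1);im=im.copy();cv2.drawContours(im,cs,-1,(255,0,0),1)
    out.append(cv2.copyMakeBorder(im,0,530-im.shape[0],0,0,0) if im.shape[0]<530 else im[:530])
cv2.imwrite('pics/crop.png',np.hstack(out)[:600,:,::-1]); print(np.hstack(out).shape)
E
```

```text
[351 118  23  39 688] [361.78488372 137.37063953]
[310 123  29  49 913] [322.55531216 147.29791895]
[350 162  17  26 343] [357.83381924 174.33236152]
[354 189  18  27 399] [362.65413534 202.09022556]
[ 242  203   72   96 2930] [281.16962457 260.31399317]
[272 213  29  36 752] [286.44414894 231.01861702]
[377 303  18  18 211] [386.14691943 311.28909953]

[173 142  18  16 110] [181.64545455 150.03636364]
[327 157  22  38 248] [337.17741935 175.09274194]
[ 241  158   54   92 3313] [268.53395714 203.29037126]
[187 230  20  28 414] [196.50483092 243.27294686]
[190 268  21  29 451] [200.09090909 282.19068736]
[ 234  274   28   45 1037] [248.08293153 296.20443587]
[ 174  317   35   45 1131] [191.40318302 338.54022989]
[226 343  23  29 522] [237.33716475 357.01915709]

(530, 880, 3)
```

View pics/crop.png

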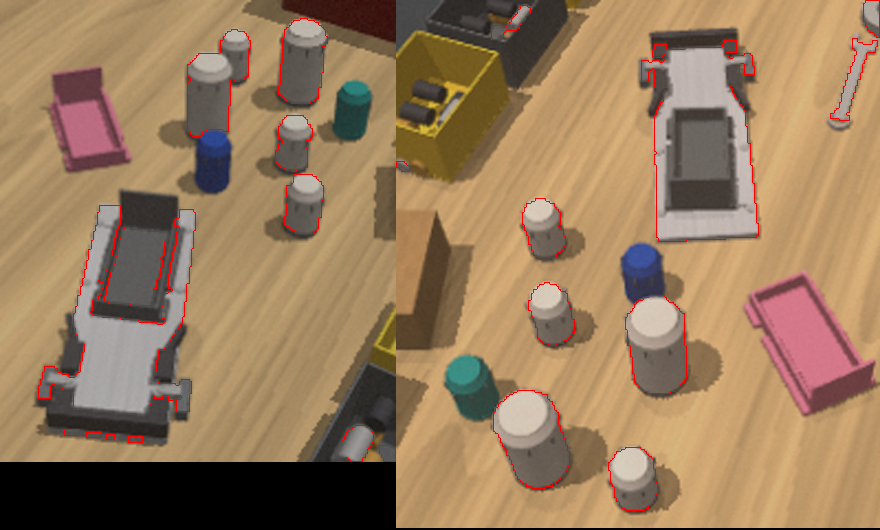

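```bash
python3 - <<'E'
from h import *
import pickle
a,b=pickle.load(open('c0.pkl','rb'))
def tri(pa,pb):
    o1,d1=ray(a,[pa]);o2,d2=ray(b,[pb]);d1=d1[0];d2=d2[0]
    s=np.linalg.lstsq(np.c_[d1,-d2],o2-o1,rcond=None)[0]
    p,q=o1+s[0]*d1,o2+s[1]*d2
    return ((p+q)/2).round(1),np.linalg.norm(p-q).round(1)
for n,pa,pb in(('A',(362.65,202.1),(196.5,243.3)),('B',(357.8,174.3),(200.1,282.2)),('C',(332,135),(237.3,357)),('t1',(319,154),(248.1,296.2)),('t2',(361.8,137.4),(191.4,338.5))):
    print(n,*tri(pa,pb))
for n,pb,pa in(('blue',(242,264),(321,184)),('teal',(165,316),(385,160))):print(n,*tri(pa,pb))
# bed lines in the side view and scene
for nm,c,i in(('side',b,0),('scene',a,0)):
    hsv=cv2.cvtColor(c['color'],cv2.COLOR_RGB2HSV)
    m=((hsv[...,1]<62)&(hsv[...,2]>75)).astype(np.uint8)
    if nm=='side':
        L=[];R=[]
        for r in range(205,243,3):
            x=np.where(m[r,235:310])[0]+235; L.append((x[0],r)); R.append((x[-1],r))
        Bt=[]
        for col in range(252,292,4):
            y=np.where(m[150:255,col])[0]+150; Bt.append((col,y[-1]))
        for q in(L,R,Bt):
            P=onz(c,q,12)[:,:2]; vx,vy,x,y=cv2.fitLine(P.astype(np.float32),cv2.DIST_HUBER,0,.01,.01).ravel()
            print(nm,np.degrees(np.arctan2(vy,vx)),x,y,np.std((P-[x,y])@[-vy,vx]))
    else:
        for name,pts in(('rearcorners',[(271,204),(314,206)]),):print(name,onz(c,pts,12))
s=cv2.resize(b['color'][140:260,210:330],None,fx=5,fy=5,interpolation=cv2.INTER_CUBIC)
cv2.imwrite('pics/dock.png',s[...,::-1])
E
```

```text
A [665.3 116.6  40. ] 1.5
B [603.2 217.7  39.8] 1.9
C [443.9 357.3  39.6] 4.9
t1 [472.6 221.4  60.8] 0.2
t2 [546.6 362.7  63.1] 1.8
blue [530.1 130.2  35. ] 0.7
teal [641.7 327.   35. ] 4.9
side -65.15077 579.3374 -17.327854 0.7720822334609978
side -65.42011 461.90588 -51.97162 0.8639632930029183
side 24.986887 488.46814 44.577602 0.824592419733889
rearcorners [[439.62282302   7.58001392  12.        ]
 [546.6346991   62.14636368  12.        ]]
```

View pics/dock.png

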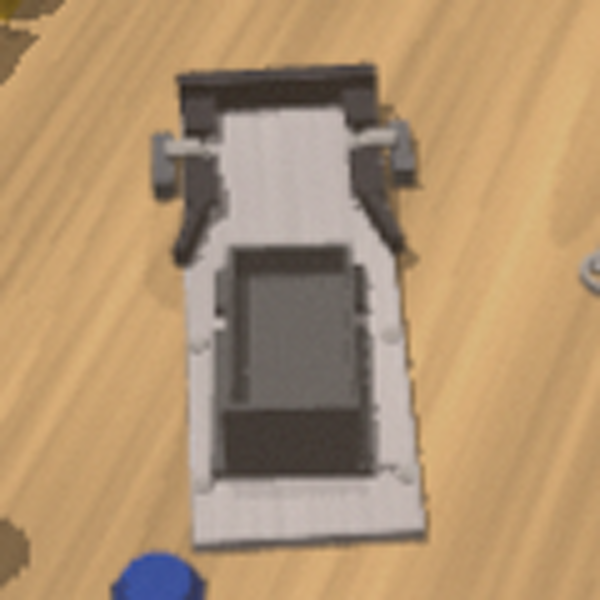

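```bash
python3 - <<'E'
from h import *
import pickle
a,b=pickle.load(open('c0.pkl','rb'))
def tri(pa,pb):
    o1,d1=ray(a,[pa]);o2,d2=ray(b,[pb]);d1=d1[0];d2=d2[0]
    s=np.linalg.lstsq(np.c_[d1,-d2],o2-o1,rcond=None)[0]
    p,q=o1+s[0]*d1,o2+s[1]*d2
    return ((p+q)/2).round(1),np.linalg.norm(p-q).round(1)
print('box', tri((412,168),(145,271)),tri((405,207),(152,237)))
print('box base',onz(a,[(405,207)],0),onz(b,[(148,297),(152,237)],0))
# tray rough: side view crop px -> full = 210+x/5, 140+y/5
f=lambda x,y:(210+x/5,140+y/5)
print('rear wall top',onz(b,[f(220,408),f(377,408)],72)) 
print('front wall top',onz(b,[f(229,247),f(350,247)],38))
T0=np.array([141.5,-505.6,404.7])
print(Ro.from_euler('xyz',[-3.14159,0,.2728]).inv().apply(np.array([[665.3,116.6,400]])-T0))
E
```

```text
box (array([733. , 262.2,  83.5]), np.float64(22.6)) (array([776. , 146.5,  51.9]), np.float64(4.2))
box base [[7.62330422e+02 2.01160373e+02 1.13686838e-13]] [[ 7.21246379e+02  2.83505005e+02  0.00000000e+00]
 [ 8.10103964e+02  1.17253482e+02 -1.13686838e-13]]
rear wall top [[541.08808036  20.60301369  72.        ]
 [464.88300593  -7.75453937  72.        ]]
front wall top [[ 594.39448044 -115.89865469   38.        ]
 [ 529.235818   -139.95176812   38.        ]]
[[ 672.06870838 -458.06431839    4.70121551]]
```

```bash
python3 -m pendant '[[[0.336,-0.229,0.03],[0,0,-1.2],0.0918],[[0.336,-0.229,0.03],[0,0,-1.2],0.0918],[[0.336,-0.229,0.03],[0,0,-1.2],0.0918],[[0.336,-0.229,0.03],[0,0,-1.2],0.0918],[[0.336,-0.229,0.03],[0,0,-1.2],0.0918],[[0.336,-0.229,0.03],[0,0,-1.2],0.0918],[[0.336,-0.229,0.03],[0,0,-1.2],0.0918],[[0.336,-0.229,0.03],[0,0,-1.2],0.0918],[[0.336,-0.229,0.03],[0,0,-1.2],0.0918],[[0.336,-0.229,0.03],[0,0,-1.2],0.0918]]'
cat >> h.py <<'E'
def go(x,y,z,yaw):
    p,R=T(); G=Ro.from_euler('xyz',[np.pi,0,yaw])
    print('shift',(R.inv().apply(np.array([x,y,z])-p)/1000).round(4),'turn',(R.inv()*G).as_rotvec().round(4))
E
python3 -c "
from h import *
go(665.3,116.6,340,2.005);print(T()[0],get_obs()['joint_positions'])"
```

```text
time: 0.93
tool_pos: [404.5, -192.0, 374.4]
tcp_rot: [-3.141, -0.001, 1.48]
contact_force: [0.9, -1.3, 0.1]
grip_width: 91.7
shift [0.331  0.2318 0.0345] turn [-1.00e-04 -6.00e-04 -5.25e-01]
[ 404.4609364  -192.01653033  374.38409709] [-6.14847290e-01  2.31144403e-01  1.77168417e+00  4.38656862e-04
  1.13924046e+00 -5.24280114e-01]
```

```bash
python3 -m pendant '[[[0.331,0.232,0.034],[0,0,-0.525],0.0918],[[0.331,0.232,0.034],[0,0,-0.525],0.0918],[[0.331,0.232,0.034],[0,0,-0.525],0.0918],[[0.331,0.232,0.034],[0,0,-0.525],0.0918],[[0.331,0.232,0.034],[0,0,-0.525],0.0918],[[0.331,0.232,0.034],[0,0,-0.525],0.0918],[[0.331,0.232,0.034],[0,0,-0.525],0.0918],[[0.331,0.232,0.034],[0,0,-0.525],0.0918],[[0.331,0.232,0.034],[0,0,-0.525],0.0918],[[0.331,0.232,0.034],[0,0,-0.525],0.0918]]'
python3 - <<'E'
from h import *
p,R=T();print(p,R.as_euler('xyz'))
c=capture('wrist');save(c,'w1.png')
print(c['rvec'],c['tvec'],proj(c,[[665.3,116.6,76],[665.3,116.6,0],[603,218,76]]))
go(665.3,116.6,217,2.005)
E
```

```text
time: 1.77
tool_pos: [667.8, 115.1, 339.5]
tcp_rot: [-3.141, -0.001, 1.999]
contact_force: [-1.2, -0.7, 0.8]
grip_width: 91.7
[667.82639609 115.14594162 339.50717523] [-3.14105550e+00 -7.43960091e-04  1.99926738e+00]
[-2.82742369 -0.61444226 -0.07638498] [-654.54292618 -181.81435516  283.51290793] [[272.38448467 211.34670908]
 [272.71377993 193.30587351]
 [252.66606779  58.39348151]]
shift [-0.0002 -0.0047  0.1213] turn [ 0.0012 -0.0022 -0.0034]
```

View pics/w1.png

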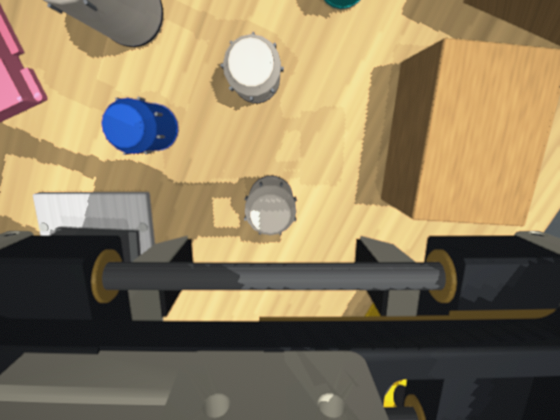

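```bash
python3 -m pendant '[[[0,-0.004,0.04],[0,0,-0.004],0.0918],[[0,-0.004,0.08],[0,0,-0.004],0.0918],[[0,-0.004,0.11],[0,0,-0.004],0.0918],[[0,-0.004,0.122],[0,0,-0.004],0.0918],[[0,-0.004,0.122],[0,0,-0.004],0.03],[[0,-0.004,0.122],[0,0,-0.004],0.03],[[0,-0.004,0.122],[0,0,-0.004],0.03],[[0,-0.004,0.122],[0,0,-0.004],0.03],[[0,-0.004,0.122],[0,0,-0.004],0.03],[[0,-0.004,0.122],[0,0,-0.004],0.03]]'
python3 - <<'E'
from h import *
print(T()[0],T()[1].as_euler('xyz'))
go(T()[0][0],T()[0][1],350,2.005)
E
```

```text
time: 2.65
tool_pos: [663.3, 110.5, 220.3]
tcp_rot: [3.139, 0.001, 2.002]
contact_force: [-0.2, 0.1, -0.4]
grip_width: 56.0
[663.27503174 110.52074013 220.28176623] [3.13931122e+00 1.03522290e-03 2.00181125e+00]
shift [-1.000e-04  3.000e-04 -1.297e-01] turn [ 0.0023  0.001  -0.0032]
```

```bash
python3 -m pendant '[[[0,0,0],[0,0,0],0.03],[[0,0,0],[0,0,0],0.03],[[0,0,0],[0,0,0],0.03]]'
python3 - <<'E'
from h import *
print(T()[0],T()[1].as_euler('xyz'))
c=capture('side');save(c,'d1.png')
w=capture('wrist')
A=c['color'][180:300,160:340];A=cv2.resize(A,(600,400),interpolation=2)
B=cv2.resize(w['color'],(280,210))
A[:210,320:]=B
cv2.imwrite('pics/m1.png',A[...,::-1])
E
```

```text
time: 2.9
tool_pos: [663.6, 110.7, 219.9]
tcp_rot: [3.139, 0.001, 2.002]
contact_force: [2.7, 1.8, 4.4]
grip_width: 45.1
[663.58954753 110.67186786 219.85652341] [3.13855363e+00 9.77790717e-04 2.00175124e+00]
```

View pics/m1.png

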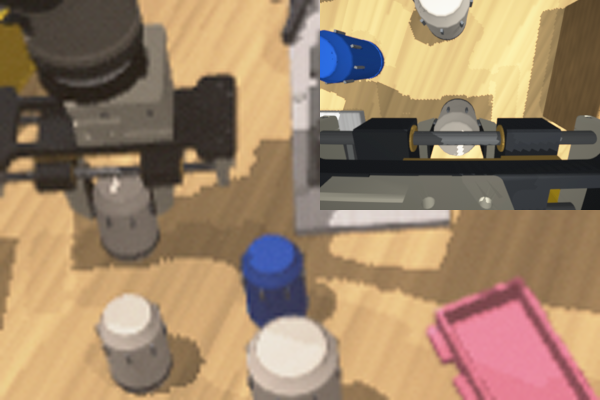

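```bash
python3 -m pendant '[[[0,0,-0.04],[0,0,0],0.03],[[0,0,-0.08],[0,0,0],0.03],[[0,0,-0.12],[0,0,0],0.03],[[0,0,-0.13],[0,0,0],0.03]]'
python3 - <<'E'
from h import *
import pickle
a,b=pickle.load(open('c0.pkl','rb'))
f=lambda x,y:(210+x/5,140+y/5)
print('rear bottom',onz(b,[f(223,475),f(376,475)],12))
go(553,-106,345,2.005)
E
```

```text
time: 3.33
tool_pos: [663.4, 110.5, 355.2]
tcp_rot: [3.134, 0.003, 2.002]
contact_force: [1.6, -0.3, -1.0]
grip_width: 45.2
rear bottom [[543.0755043   19.09421036  12.        ]
 [465.74322249  -9.76812574  12.        ]]
shift [-0.1505 -0.1909  0.0093] turn [ 0.0073  0.0033 -0.0031]
```

```bash
python3 -m pendant '[[[-0.15,-0.19,0.009],[0.007,0.003,-0.003],0.03],[[-0.15,-0.19,0.009],[0.007,0.003,-0.003],0.03],[[-0.15,-0.19,0.009],[0.007,0.003,-0.003],0.03],[[-0.15,-0.19,0.009],[0.007,0.003,-0.003],0.03],[[-0.15,-0.19,0.009],[0.007,0.003,-0.003],0.03],[[-0.15,-0.19,0.009],[0.007,0.003,-0.003],0.03],[[-0.15,-0.19,0.009],[0.007,0.003,-0.003],0.03],[[-0.15,-0.19,0.009],[0.007,0.003,-0.003],0.03]]'
python3 - <<'E'
from h import *
import pickle
print(T()[0],get_obs()['grip_width'])
w=capture('wrist');pickle.dump(w,open('w2.pkl','wb'));save(w,'w2.png')
s=capture('side');pickle.dump(s,open('d2.pkl','wb'))
E
```

```text
time: 4.0
tool_pos: [551.8, -106.8, 338.5]
tcp_rot: [-3.132, -0.005, 2.001]
contact_force: [0.5, 0.2, -2.4]
grip_width: 45.3
[ 551.83516014 -106.8019084   338.50224716] 45.31515846716643
```

View pics/w2.png

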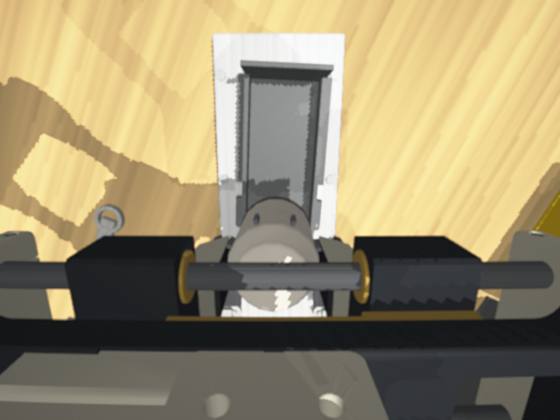

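```bash
python3 - <<'E'
from h import *
import pickle
w=pickle.load(open('w2.pkl','rb'))
g=cv2.cvtColor(w['color'],cv2.COLOR_RGB2GRAY)
for r in (50,95,120,150,175):print(r,list(g[r,208:350]))
for q,z in(([(213,34),(344,34),(219,180),(340,180)],12),([(241,62),(333,66)],72),([(241,62),(334,66)],12+60)):
    print(z,onz(w,q,z).round(1)[:,:2].tolist())
E
python3 - <<'E'
import cv2
i=cv2.imread('pics/w2.png')[25:215,200:360]
cv2.imwrite('pics/w2c.png',cv2.resize(i,None,fx=3.1,fy=3.1,interpolation=2))
E
```

```text
50 [np.uint8(222), np.uint8(221), np.uint8(217), np.uint8(195), np.uint8(173), np.uint8(198), np.uint8(234), np.uint8(243), np.uint8(243), np.uint8(243), np.uint8(244), np.uint8(244), np.uint8(244), np.uint8(243), np.uint8(242), np.uint8(240), np.uint8(238), np.uint8(239), np.uint8(239), np.uint8(240), np.uint8(240), np.uint8(239), np.uint8(237), np.uint8(235), np.uint8(236), np.uint8(237), np.uint8(238), np.uint8(237), np.uint8(238), np.uint8(240), np.uint8(241), np.uint8(241), np.uint8(239), np.uint8(237), np.uint8(235), np.uint8(235), np.uint8(236), np.uint8(238), np.uint8(240), np.uint8(240), np.uint8(240), np.uint8(240), np.uint8(241), np.uint8(242), np.uint8(242), np.uint8(239), np.uint8(238), np.uint8(239), np.uint8(240), np.uint8(239), np.uint8(239), np.uint8(240), np.uint8(241), np.uint8(241), np.uint8(241), np.uint8(242), np.uint8(242), np.uint8(240), np.uint8(239), np.uint8(240), np.uint8(241), np.uint8(242), np.uint8(243), np.uint8(243), np.uint8(242), np.uint8(239), np.uint8(238), np.uint8(239), np.uint8(240), np.uint8(241), np.uint8(243), np.uint8(243), np.uint8(244), n
[... 8952 characters left out ...]
.uint8(62), np.uint8(64), np.uint8(102), np.uint8(142), np.uint8(154), np.uint8(151), np.uint8(148), np.uint8(146), np.uint8(146), np.uint8(146), np.uint8(146), np.uint8(167), np.uint8(211), np.uint8(236), np.uint8(241), np.uint8(237), np.uint8(231), np.uint8(225), np.uint8(224), np.uint8(226), np.uint8(230), np.uint8(235), np.uint8(236), np.uint8(237), np.uint8(238), np.uint8(230), np.uint8(215), np.uint8(211), np.uint8(213), np.uint8(210), np.uint8(208), np.uint8(210), np.uint8(215), np.uint8(220), np.uint8(224), np.uint8(224), np.uint8(225), np.uint8(225)]
12 [[431.7, 11.2], [542.3, 61.5], [488.8, -113.3], [602.0, -61.2]]
72 [[476.5, -9.3], [541.3, 17.2]]
72 [[476.5, -9.3], [542.0, 17.5]]
```

View pics/w2c.png

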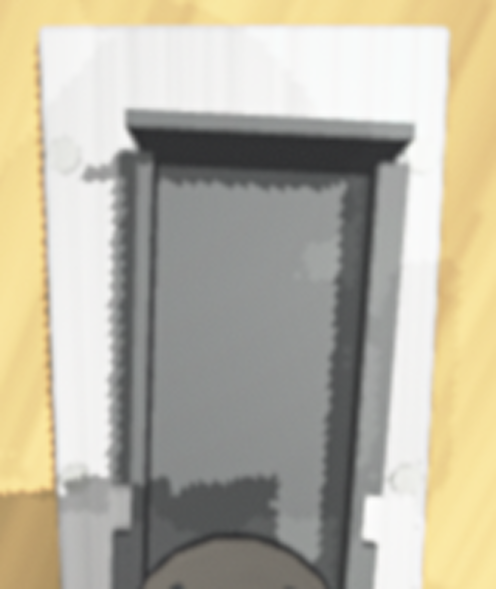

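```bash
python3 - <<'E'
from h import *
import pickle
w=pickle.load(open('w2.pkl','rb'))
P=onz(w,[(249.2,95),(318.3,95),(247.2,175),(312.4,175)],16)[:,:2];print(P.round(1))
m0,m1=(P[0]+P[1])/2,(P[2]+P[3])/2
for s in((P[2]-P[0]),(P[3]-P[1]),m1-m0):print(np.degrees(np.arctan2(s[1],s[0])))
E=onz(w,[(241.3,61.1),(333.2,65.3)],72)[:,:2];d=E[1]-E[0];d/=np.linalg.norm(d);th=np.arctan2(d[1],d[0])-np.pi/2
u=np.array([np.cos(th),np.sin(th)]);print('edge',E.round(1),np.degrees(th),'ctr',E.mean(0)+75*u)
n=np.array([-u[1],u[0]])
print('lat of floor mid vs edge', (m0-E.mean(0))@n,(m1-E.mean(0))@n,(P-E.mean(0))@n)
B=onz(w,[(212,50),(344.5,50),(217,165),(340.5,165)],12)[:,:2]
s=(B[2:].mean(0)-B[:2].mean(0));print('bed',B.round(1),np.degrees(np.arctan2(s[1],s[0])),np.linalg.norm(B[1]-B[0]))
C=onz(w,[(212,34),(344,34)],12)[:,:2];print('rear edge',C,C.mean(0))
E
```

```text
[[484.5 -24.6]
 [544.4   2.8]
 [513.3 -95.7]
 [573.2 -68.1]]
-67.9655412302544
-67.8637176814619
-67.91467534758148
edge [[476.4  -8.6]
 [541.2  17.7]] -67.86495649846121 ctr [537.07054214 -64.94176657]
lat of floor mid vs edge -0.5785068164578804 -0.64500844188294 [-33.45829488  32.30128125 -33.59295362  32.30293674]
bed [[436.1  -2. ]
 [549.1  49.5]
 [481.1 -99.9]
 [595.3 -47.3]] -64.90180137402885 124.18065788847713
rear edge [[430.89713136  10.77282207]
 [542.33000787  61.50581851]] [486.61356962  36.13932029]
```

```bash
python3 - <<'E'
from h import *
print(T()[0],T()[1].as_euler('xyz')); go(547.7,-93,255,1.985)
E
```

```text
[ 552.92429734 -104.80864766  338.93141981] [-3.13340651 -0.00450245  2.00455035]
shift [0.0125 0.0009 0.084 ] turn [-0.0082 -0.0044  0.0196]
```

```bash
python3 -m pendant '[[[0.0125,0.001,0.035],[-0.008,-0.004,0.02],0.03],[[0.0125,0.001,0.065],[-0.008,-0.004,0.02],0.03],[[0.0125,0.001,0.08],[-0.008,-0.004,0.02],0.03],[[0.0125,0.001,0.084],[-0.008,-0.004,0.02],0.03],[[0.0125,0.001,0.084],[-0.008,-0.004,0.02],0.03],[[0.0125,0.001,0.084],[-0.008,-0.004,0.02],0.03]]'
python3 - <<'E'
from h import *
print(T()[0],T()[1].as_euler('xyz')); go(547.7,-93,237,1.985)
w=capture('wrist');save(w,'w3.png')
print(proj(w,[[547.7-5*.376,-93+5*.93,90],[537-71*.376,-65+71*.9266,38]]))
E
```

```text
time: 4.6
tool_pos: [548.8, -92.8, 256.3]
tcp_rot: [3.14, 0.002, 1.986]
contact_force: [0.1, 0.5, -2.4]
grip_width: 44.8
[548.76256212 -92.77632147 256.33109136] [3.13985951e+00 1.73450587e-03 1.98606779e+00]
shift [ 0.0003 -0.0011  0.0193] turn [0.0017 0.0017 0.0011]
[[272.29195242 253.15180799]
 [277.92446761  73.98928722]]
```

View pics/w3.png

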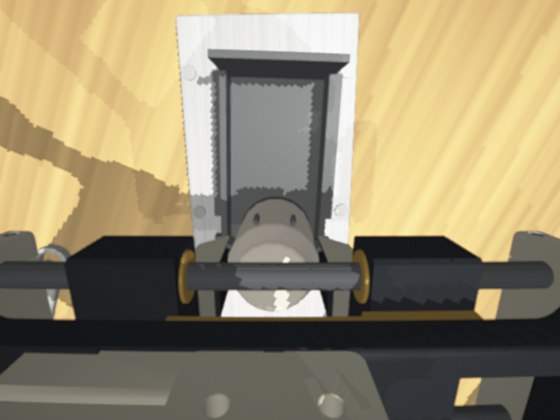

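```bash
python3 -m pendant '[[[0,-0.001,0.008],[0.002,0.002,0],0.03],[[0,-0.001,0.015],[0.002,0.002,0],0.03],[[0,-0.001,0.0185],[0.002,0.002,0],0.03],[[0,-0.001,0.0195],[0.002,0.002,0],0.03],[[0,-0.001,0.0195],[0.002,0.002,0],0.03]]'
```

```text
time: 5.07
tool_pos: [547.1, -93.9, 236.1]
tcp_rot: [-3.14, -0.001, 1.985]
contact_force: [-0.2, 0.4, -2.0]
grip_width: 45.6
```

```bash
python3 -m pendant '[[[0,0,0.001],[0,0,0],0.03],[[0,0,0.002],[0,0,0],0.03],[[0,0,0.003],[0,0,0],0.03]]'
```

```text
time: 5.32
tool_pos: [547.4, -94.0, 235.5]
tcp_rot: [3.141, 0.001, 1.985]
contact_force: [-4.7, 2.0, 21.9]
grip_width: 45.3
```

Contact. Release, lift and go above B.

```bash
python3 -m pendant '[[[0,0,-0.002],[0,0,0],0.03],[[0,0,-0.002],[0,0,0],0.05],[[0,0,-0.002],[0,0,0],0.07],[[0,0,-0.002],[0,0,0],0.08],[[0,0,-0.002],[0,0,0],0.08],[[0,0,-0.03],[0,0,0],0.08],[[0,0,-0.07],[0,0,0],0.0918],[[0,0,-0.11],[0,0,0],0.0918],[[0,0,-0.11],[0,0,0],0.0918]]'
python3 -c "
from h import *
print(T()[0]);go(603.2,217.7,345,2.005)"
```

```text
time: 6.07
tool_pos: [548.9, -94.3, 350.9]
tcp_rot: [3.132, 0.008, 1.985]
contact_force: [1.4, -1.3, 0.5]
grip_width: 89.8
[548.91001699 -94.26555245 350.90820565]
shift [0.2638 0.1752 0.0054] turn [ 0.0091  0.0082 -0.0201]
```

```bash
python3 -m pendant '[[[0.264,0.175,0.002],[0,0,-0.02],0.0918],[[0.264,0.175,0.002],[0,0,-0.02],0.0918],[[0.264,0.175,0.002],[0,0,-0.02],0.0918],[[0.264,0.175,0.002],[0,0,-0.02],0.0918],[[0.264,0.175,0.002],[0,0,-0.02],0.0918],[[0.264,0.175,0.002],[0,0,-0.02],0.0918],[[0.264,0.175,0.002],[0,0,-0.02],0.0918],[[0.264,0.175,0.002],[0,0,-0.02],0.0918],[[0.264,0.175,0.002],[0,0,-0.02],0.0918],[[0.264,0.175,0.002],[0,0,-0.02],0.0918]]'
python3 -m pendant '[[[0,0,0],[0,0,0],0.0918],[[0,0,0],[0,0,0],0.0918],[[0,0,0],[0,0,0],0.0918]]'
python3 - <<'E'
from h import *
w=capture('wrist')
print(T()[0]);go(603.2,217.7,217,2.005)
c=np.array(w['color']); hsv=cv2.cvtColor(c,cv2.COLOR_RGB2HSV)
q=proj(w,[[603.2,217.7,76],[603.2,217.7,0]]);print(q)
A=cv2.resize(c[120:300,180:380],None,fx=2,fy=2,interpolation=2)
s=capture('side');B=cv2.resize(s['color'][150:270,210:330],(360,360),interpolation=2)
cv2.imwrite('pics/m2.png',np.hstack([A,B])[...,::-1])
E
```

```text
time: 6.9
tool_pos: [601.1, 219.6, 340.4]
tcp_rot: [-3.14, -0.001, 2.008]
contact_force: [-0.2, 0.2, -0.2]
grip_width: 91.6
time: 7.15
tool_pos: [601.5, 216.7, 341.4]
tcp_rot: [-3.14, -0.001, 2.003]
contact_force: [1.2, 0.1, -0.4]
grip_width: 91.6
[601.47705209 216.84280166 341.48585556]
shift [-0.      0.002   0.1245] turn [-0.0009 -0.0007 -0.0021]
[[276.95007802 213.31296868]
 [276.29445591 194.96041754]]
```

View pics/m2.png

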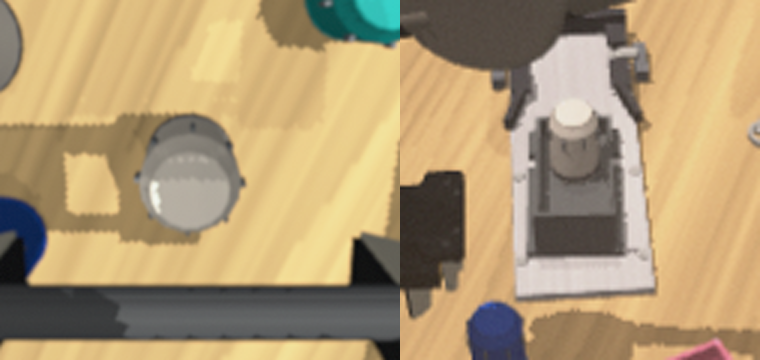

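```bash
python3 -m pendant '[[[-0.002,0.001,0.04],[0,0,-0.002],0.0918],[[-0.002,0.001,0.08],[0,0,-0.002],0.0918],[[-0.002,0.001,0.11],[0,0,-0.002],0.0918],[[-0.002,0.001,0.123],[0,0,-0.002],0.0918],[[-0.002,0.001,0.123],[0,0,-0.002],0.06],[[-0.002,0.001,0.123],[0,0,-0.002],0.03],[[-0.002,0.001,0.123],[0,0,-0.002],0.03],[[-0.002,0.001,0.123],[0,0,-0.002],0.03],[[-0.002,0.001,0.123],[0,0,-0.002],0.03],[[-0.002,0.001,0.123],[0,0,-0.002],0.03]]'
python3 -m pendant '[[[0,0,0],[0,0,0],0.03],[[0,0,0],[0,0,0],0.03],[[0,0,0],[0,0,0],0.03],[[0,0,0],[0,0,0],0.03]]'

```

```text
time: 8.08
tool_pos: [603.1, 217.0, 219.6]
tcp_rot: [3.14, -0.0, 2.007]
contact_force: [0.2, -0.3, -0.7]
grip_width: 56.3
time: 8.42
tool_pos: [602.9, 216.9, 218.8]
tcp_rot: [-3.141, -0.001, 2.007]
contact_force: [-2.4, 0.1, 5.1]
grip_width: 45.3
```

```bash
python3 -m pendant '[[[0,0,-0.04],[0,0,0],0.03],[[0,0,-0.08],[0,0,0],0.03],[[0,0,-0.12],[0,0,0],0.03],[[0,0,-0.12],[0,0,0],0.03]]'
python3 -c "
from h import *
print(T()[0]);go(527.1,-42,338,1.985)"
```

```text
time: 8.75
tool_pos: [604.5, 217.4, 346.9]
tcp_rot: [3.128, 0.002, 2.007]
contact_force: [2.2, 0.9, -0.7]
grip_width: 45.5
[604.47665721 217.35282794 346.9368313 ]
shift [-0.2024 -0.1798  0.007 ] turn [0.0133 0.0019 0.022 ]
```

```bash
python3 -m pendant '[[[-0.202,-0.179,0],[0,0,0.022],0.03],[[-0.202,-0.179,0],[0,0,0.022],0.03],[[-0.202,-0.179,0],[0,0,0.022],0.03],[[-0.202,-0.179,0],[0,0,0.022],0.03],[[-0.202,-0.179,0],[0,0,0.022],0.03],[[-0.202,-0.179,0],[0,0,0.022],0.03],[[-0.202,-0.179,0],[0,0,0.022],0.03],[[-0.202,-0.179,0],[0,0,0.022],0.03],[[-0.202,-0.179,0],[0,0,0.022],0.03],[[-0.202,-0.179,0],[0,0,0.022],0.03]]'
python3 -m pendant '[[[0,0,0],[0,0,0],0.03],[[0,0,0],[0,0,0],0.03]]'
python3 -c "
from h import *
print(T()[0]);go(527.1,-42,245,1.985)"
```

```text
time: 9.58
tool_pos: [526.2, -41.4, 337.9]
tcp_rot: [-3.141, -0.001, 1.985]
contact_force: [-0.5, -0.3, -2.2]
grip_width: 45.3
time: 9.75
tool_pos: [526.4, -40.7, 338.1]
tcp_rot: [-3.141, -0.001, 1.987]
contact_force: [-0.2, -0.5, -2.2]
grip_width: 45.4
[526.36289108 -40.70667771 338.06427227]
shift [-0.0016  0.0003  0.0931] turn [-0.0011 -0.0011  0.0016]
```

```bash
python3 -m pendant '[[[-0.001,0,0.035],[0,0,0],0.03],[[-0.001,0,0.065],[0,0,0],0.03],[[-0.001,0,0.085],[0,0,0],0.03],[[-0.001,0,0.093],[0,0,0],0.03],[[-0.001,0,0.093],[0,0,0],0.03],[[-0.001,0,0.097],[0,0,0],0.03],[[-0.001,0,0.1],[0,0,0],0.03],[[-0.001,0,0.1],[0,0,0],0.03]]'
```

```text
time: 10.42
tool_pos: [526.7, -42.6, 239.0]
tcp_rot: [3.141, 0.0, 1.985]
contact_force: [-0.8, -0.3, -2.6]
grip_width: 45.5
```

```bash
python3 -m pendant '[[[0,0,0.0015],[0,0,0],0.03],[[0,0,0.003],[0,0,0],0.03],[[0,0,0.0038],[0,0,0],0.03],[[0,0,0.0038],[0,0,0],0.03]]'
```

```text
time: 10.75
tool_pos: [526.5, -42.8, 234.9]
tcp_rot: [-3.141, -0.0, 1.985]
contact_force: [-0.3, -0.6, -0.1]
grip_width: 45.5
```

```bash
python3 -m pendant '[[[0,0,-0.001],[0,0,0],0.05],[[0,0,-0.001],[0,0,0],0.07],[[0,0,-0.001],[0,0,0],0.08],[[0,0,-0.001],[0,0,0],0.08],[[0,0,-0.001],[0,0,0],0.08],[[0,0,-0.03],[0,0,0],0.08],[[0,0,-0.07],[0,0,0],0.08],[[0,0,-0.1],[0,0,0],0.06],[[0,0,-0.1],[0,0,0],0.03],[[0,0,-0.1],[0,0,0],0.03]]'
python3 - <<'E'
from h import *
import pickle
a,b=pickle.load(open('c0.pkl','rb'))
print(onz(b,[(292,275),(310,267),(345,303),(325,325)],30).round(0))
print(T()[0]);go(485.8,37.9,335,2.007)
E
```

```text
time: 11.58
tool_pos: [526.8, -42.8, 336.2]
tcp_rot: [3.139, 0.002, 1.985]
contact_force: [0.3, 0.1, -1.0]
grip_width: 64.9
[[403. 113.  30.]
 [369.  76.  30.]
 [260. 143.  30.]
 [288. 213.  30.]]
[526.75490439 -42.78160025 336.2462722 ]
shift [ 0.0903 -0.005   0.0011] turn [ 0.0024  0.0017 -0.0221]
```

```bash
python3 -m pendant '[[[0.04,-0.003,0],[0,0,-0.022],0.03],[[0.08,-0.005,0],[0,0,-0.022],0.03],[[0.09,-0.005,0],[0,0,-0.022],0.03],[[0.09,-0.005,0.04],[0,0,-0.022],0.03],[[0.09,-0.005,0.08],[0,0,-0.022],0.03],[[0.09,-0.005,0.105],[0,0,-0.022],0.03],[[0.09,-0.005,0.115],[0,0,-0.022],0.03],[[0.09,-0.005,0.115],[0,0,-0.022],0.03],[[0.09,-0.005,0.115],[0,0,-0.022],0.03]]'
python3 - <<'E'
from h import *
print(T()[0]);go(557.2,-115.3,220,2.007)
s=capture('scene');A=s['color'][170:320,220:380]
w=capture('side');B=w['color'][140:270,200:330]
cv2.imwrite('pics/m3.png',np.hstack([cv2.resize(A,(427,400),interpolation=2),cv2.resize(B,(370,400),interpolation=2)])[...,::-1])
E
```

```text
time: 12.33
tool_pos: [485.8, 37.5, 219.5]
tcp_rot: [-3.14, -0.001, 2.007]
contact_force: [0.4, -0.8, 0.4]
grip_width: 30.2
[485.83183726  37.50917732 219.49380934]
shift [-0.1687  0.0002 -0.0007] turn [-0.0018 -0.0013 -0.0003]
```

View pics/m3.png

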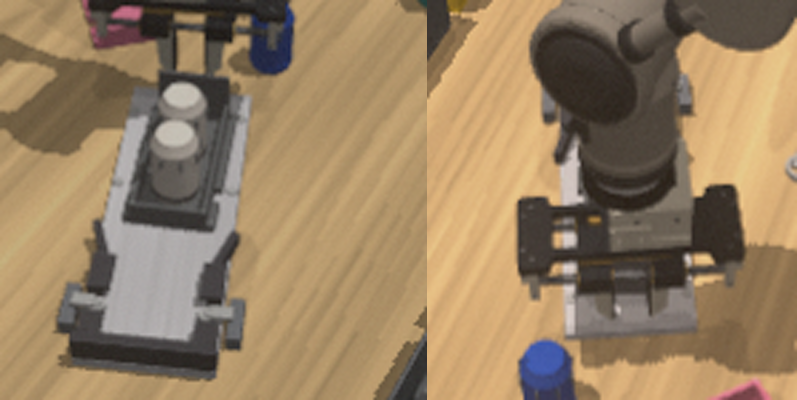

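```bash
python3 -m pendant '[[[-0.012,0,0],[0,0,0],0.03],[[-0.02,0,0],[0,0,0],0.03],[[-0.024,0,0],[0,0,0],0.03],[[-0.028,0,0],[0,0,0],0.03],[[-0.032,0,0],[0,0,0],0.03],[[-0.036,0,0],[0,0,0],0.03],[[-0.04,0,0],[0,0,0],0.03],[[-0.044,0,0],[0,0,0],0.03],[[-0.049,0,0],[0,0,0],0.03],[[-0.054,0,0],[0,0,0],0.03]]'
python3 -m pendant '[[[-0.005,0,0],[0,0,0],0.03],[[-0.01,0,0],[0,0,0],0.03],[[-0.015,0,0],[0,0,0],0.03],[[-0.02,0,0],[0,0,0],0.03],[[-0.025,0,0],[0,0,0],0.03],[[-0.030,0,0],[0,0,0],0.03],[[-0.035,0,0],[0,0,0],0.03],[[-0.040,0,0],[0,0,0],0.03],[[-0.045,0,0],[0,0,0],0.03],[[-0.05,0,0],[0,0,0],0.03]]'
python3 - <<'E'
from h import *
print(T()[0]);go(557.2,-115.3,220,2.007)
s=capture('scene');A=s['color'][170:320,220:380]
w=capture('side');B=w['color'][140:270,200:330]
cv2.imwrite('pics/m4.png',np.hstack([cv2.resize(A,(427,400),interpolation=2),cv2.resize(B,(370,400),interpolation=2)])[...,::-1])
E
```

```text
time: 13.27
tool_pos: [507.7, -10.8, 219.9]
tcp_rot: [-3.139, -0.004, 2.006]
contact_force: [-3.0, 6.6, 5.5]
grip_width: 29.8
time: 14.1
tool_pos: [526.9, -54.4, 219.6]
tcp_rot: [-3.135, -0.009, 2.006]
contact_force: [-13.9, 16.5, 15.9]
grip_width: 30.1
[526.92217217 -54.42536    219.64561604]
shift [-0.068   0.0018 -0.001 ] turn [-0.0068 -0.0094 -0.0009]
```

View pics/m4.png

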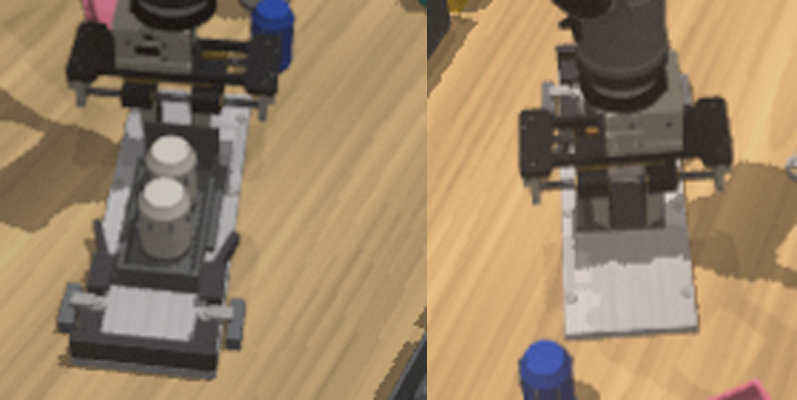

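```bash
python3 -m pendant '[[[0.006,0,0],[0,0,0],0.03],[[0.01,0,0.004],[0,0,0],0.03],[[0.01,0,0.008],[0,0,0],0.03],[[0.006,0,0.008],[0,0,0],0.03],[[0.002,0,0.008],[0,0,0],0.03],[[-0.001,0,0.008],[0,0,0],0.03],[[-0.003,0,0.008],[0,0,0],0.03]]'
python3 -m pendant '[[[-0.003,0,0],[0,0,0],0.03],[[-0.006,0,0],[0,0,0],0.03],[[-0.009,0,0],[0,0,0],0.03]]'
python3 -c "
from h import *
print(T()[0]);go(557.2,-115.3,212,2.007)"
```

```text
time: 14.78
tool_pos: [529.4, -58.7, 210.9]
tcp_rot: [-3.136, -0.007, 2.005]
contact_force: [-9.3, 11.9, 7.1]
grip_width: 30.4
time: 15.03
tool_pos: [532.9, -66.6, 210.9]
tcp_rot: [-3.136, -0.007, 2.006]
contact_force: [-9.3, 10.1, 7.2]
grip_width: 30.0
[532.87399916 -66.57856124 210.85947439]
shift [-0.0544  0.0015 -0.0016] turn [-0.0059 -0.0074 -0.0014]
```

```bash
python3 -m pendant '[[[-0.003,0,0],[0,0,0],0.03],[[-0.006,0,0],[0,0,0],0.03],[[-0.009,0,0],[0,0,0],0.03],[[-0.012,0,0],[0,0,0],0.03],[[-0.015,0,0],[0,0,0],0.03]]'
python3 -m pendant '[[[-0.003,0,0],[0,0,0],0.03],[[-0.006,0,0],[0,0,0],0.03],[[-0.009,0,0],[0,0,0],0.03],[[-0.012,0,0],[0,0,0],0.03],[[-0.015,0,0],[0,0,0],0.03]]'
python3 -c "
from h import *
print(T()[0]);go(557.2,-115.3,212,2.007)"
```

```text
time: 15.45
tool_pos: [538.9, -79.7, 210.8]
tcp_rot: [-3.135, -0.009, 2.005]
contact_force: [-10.7, 10.7, 7.7]
grip_width: 30.0
time: 15.87
tool_pos: [545.4, -93.7, 210.9]
tcp_rot: [-3.135, -0.008, 2.005]
contact_force: [-10.3, 10.6, 8.4]
grip_width: 29.7
[545.39569034 -93.68881513 210.85445617]
shift [-0.0246  0.0016 -0.0014] turn [-0.0062 -0.0082 -0.0015]
```

```bash
python3 -m pendant '[[[-0.003,0,0],[0,0,0],0.03],[[-0.006,0,0],[0,0,0],0.03],[[-0.009,0,0],[0,0,0],0.03],[[-0.012,0,0],[0,0,0],0.03],[[-0.015,0,0],[0,0,0],0.03]]'
python3 - <<'E'
from h import *
print(T()[0]);go(557.2,-115.3,212,2.007)
s=capture('scene');A=s['color'][220:310,235:325]
w=capture('side');B=w['color'][140:230,225:315]
cv2.imwrite('pics/m5.png',np.hstack([cv2.resize(A,(400,400),interpolation=2),cv2.resize(B,(400,400),interpolation=2)])[...,::-1])
E
```

```text
time: 16.28
tool_pos: [551.4, -107.0, 210.8]
tcp_rot: [-3.135, -0.009, 2.006]
contact_force: [-11.6, 10.9, 10.5]
grip_width: 30.0
[ 551.3711963  -106.95354582  210.8334492 ]
shift [-0.01    0.0018 -0.0013] turn [-0.0071 -0.0094 -0.0014]
```

```bash
for i in 1 2 3; do python3 -m pendant '[[[-0.001,0,0],[0,0,0],0.03],[[-0.002,0,0],[0,0,0],0.03]]' | egrep 'pos|force'; done
```

```text
tool_pos: [552.4, -109.1, 210.8]
contact_force: [-10.4, 7.9, 7.1]
tool_pos: [554.3, -111.8, 210.9]
contact_force: [-8.3, 3.5, 1.0]
tool_pos: [554.7, -113.1, 210.8]
contact_force: [-8.2, 8.4, 7.0]
```

```bash
for i in 1 2; do python3 -m pendant '[[[-0.0007,0,0],[0,0,0],0.03],[[-0.001,0,0],[0,0,0],0.03]]' | egrep 'pos|force'; done
python3 - <<'E'
from h import *
s=capture('scene')
# profile of gray along the dock axis at image, sampling world z=12 near end: points along home axis s 40..110
u=np.array([.4226,-.9063]);H=np.array([593.1,-192.3]);n=np.array([.9063,.4226])
g=cv2.GaussianBlur(cv2.cvtColor(s['color'],cv2.COLOR_RGB2GRAY),(3,3),0).astype(np.float32)
for lat in(-15,15):
    S=np.arange(40,106,2.);P=[np.r_[H+u*k+n*lat,38] for k in S]
    q=proj(s,P).astype(np.float32);v=cv2.remap(g,q[:,0].reshape(1,-1),q[:,1].reshape(1,-1),1).ravel()
    print(lat,[(int(a),int(b)) for a,b in zip(S,v)])
E
```

```text
tool_pos: [554.8, -113.8, 210.8]
contact_force: [-10.1, 8.7, 7.9]
tool_pos: [555.0, -114.5, 210.8]
contact_force: [-10.3, 9.6, 9.3]
-15 [(40, 87), (42, 85), (44, 82), (46, 76), (48, 70), (50, 65), (52, 61), (54, 62), (56, 63), (58, 65), (60, 65), (62, 65), (64, 67), (66, 71), (68, 79), (70, 80), (72, 76), (74, 69), (76, 68), (78, 69), (80, 70), (82, 68), (84, 62), (86, 53), (88, 45), (90, 40), (92, 39), (94, 39), (96, 40), (98, 43), (100, 54), (102, 69), (104, 81)]
15 [(40, 102), (42, 102), (44, 101), (46, 101), (48, 100), (50, 95), (52, 87), (54, 76), (56, 69), (58, 68), (60, 73), (62, 84), (64, 91), (66, 95), (68, 95), (70, 88), (72, 78), (74, 69), (76, 66), (78, 67), (80, 68), (82, 67), (84, 63), (86, 54), (88, 46), (90, 42), (92, 41), (94, 41), (96, 40), (98, 44), (100, 54), (102, 72), (104, 83)]
```

```bash
for i in 1 2 3 4; do python3 -m pendant '[[[-0.0007,0,0],[0,0,0],0.03],[[-0.001,0,0],[0,0,0],0.03]]' | egrep 'pos|force'; done
```

```text
tool_pos: [555.2, -115.2, 210.8]
contact_force: [-12.6, 11.0, 10.2]
tool_pos: [555.4, -115.7, 210.8]
contact_force: [-13.6, 13.5, 10.6]
tool_pos: [555.6, -116.1, 210.8]
contact_force: [-14.6, 17.6, 12.7]
tool_pos: [555.8, -116.5, 210.8]
contact_force: [-15.6, 18.9, 13.9]
```

```bash
python3 -m pendant '[[[0.004,0,0],[0,0,0],0.03],[[0.012,0,0],[0,0,0],0.03],[[0.03,0,0],[0,0,0],0.03],[[0.04,0,0],[0,0,0],0.03],[[0.04,0,-0.04],[0,0,0],0.03],[[0.04,0,-0.08],[0,0,0],0.03],[[0.04,0,-0.12],[0,0,0],0.03],[[0.04,0,-0.13],[0,0,0],0.03],[[0.04,0,-0.13],[0,0,0],0.03]]'
python3 -c "
from h import *
go(555,-108,340,2.007)"
```

```text
time: 18.68
tool_pos: [542.7, -83.2, 345.4]
tcp_rot: [3.136, 0.005, 2.007]
contact_force: [0.4, -0.9, -0.6]
grip_width: 30.0
shift [-0.0276  0.0006  0.0056] turn [ 0.0054  0.0051 -0.0001]
```

```bash
python3 -m pendant '[[[-0.03,0,-0.04],[0,0,0],0.08],[[-0.058,0,-0.08],[0,0,0],0.08],[[-0.058,0,-0.105],[0,0,0],0.08],[[-0.058,0,-0.105],[0,0,0],0.08],[[-0.058,0,-0.105],[0,0,0],0.08]]'
python3 - <<'E'
from h import *
import pickle
w=capture('wrist');s=capture('scene');d=capture('side');pickle.dump((w,s,d),open('f.pkl','wb'))
u=np.array([.4226,-.9063]);H=np.array([593.1,-192.3]);n=np.array([.9063,.4226])
g=cv2.cvtColor(w['color'],cv2.COLOR_RGB2GRAY).astype(np.float32)
print('expected rear edge, plate edges px',proj(w,[np.r_[H-252*u,12],np.r_[H-75*u,72],np.r_[H-71*u,72]]).round(1))
def prof(c,S,lat,z):
    G=cv2.cvtColor(c['color'],cv2.COLOR_RGB2GRAY).astype(np.float32)
    q=proj(c,[np.r_[H+u*k+n*lat,z] for k in S]).astype(np.float32)
    return cv2.remap(G,q[:,0].reshape(1,-1),q[:,1].reshape(1,-1),1).ravel().astype(int)
for lat in(-20,0,20):
    print(lat,'bed',prof(w,range(-262,-244),lat,12).tolist())
    print(lat,'plate',prof(w,range(-86,-60),lat,72).tolist())
E
```

```text
time: 19.1
tool_pos: [566.9, -136.4, 446.8]
tcp_rot: [3.141, 0.001, 2.006]
contact_force: [-0.4, 0.2, -1.5]
grip_width: 58.8
expected rear edge, plate edges px [[273.6  29.9]
 [273.9 177.9]
 [274.  181.3]]
-20 bed [201, 201, 201, 201, 201, 201, 200, 201, 204, 215, 226, 233, 234, 234, 231, 227, 225, 225]
-20 plate [230, 221, 193, 146, 91, 53, 47, 47, 50, 57, 67, 78, 86, 94, 105, 118, 128, 132, 132, 131, 130, 129, 126, 121, 121, 121]
0 bed [213, 212, 212, 212, 211, 210, 209, 208, 208, 214, 224, 233, 236, 237, 237, 237, 238, 238]
0 plate [228, 227, 210, 168, 108, 61, 50, 49, 53, 65, 87, 114, 129, 136, 138, 138, 137, 137, 136, 133, 129, 126, 124, 124, 124, 124]
20 bed [205, 205, 205, 204, 204, 205, 205, 204, 205, 211, 224, 233, 238, 239, 239, 239, 239, 239]
20 plate [227, 226, 210, 169, 109, 62, 50, 50, 54, 64, 86, 113, 131, 138, 138, 135, 133, 134, 135, 134, 132, 131, 131, 131, 131, 132]
```

```bash
python3 - <<'E'
from h import *
import pickle
w,s,d=pickle.load(open('f.pkl','rb'));a,b=pickle.load(open('c0.pkl','rb'))
u=np.array([.4226,-.9063]);H=np.array([593.1,-192.3]);n=np.array([.9063,.4226])
gray=lambda c:cv2.cvtColor(c['color'],cv2.COLOR_RGB2GRAY).astype(np.float32)
def prof(c,pts):
    q=proj(c,pts).astype(np.float32)
    return cv2.remap(gray(c),q[:,0].reshape(1,-1),q[:,1].reshape(1,-1),1).ravel().astype(int).tolist()
# lateral profiles through the rollers (s=35), outside part, before/now
for nm,c0,c1 in(('scene',a,s),('side',b,d)):
  for sg in(1,-1):
    for z in(20,28):
      P=[np.r_[H+u*35+n*sg*l,z] for l in range(48,86,2)]
      print(nm,sg,z,'\n ',prof(c0,P),'\n ',prof(c1,P))
S=np.arange(62,92,1.)
for lat in(-20,0,20):print('front',lat,prof(s,[np.r_[H+u*k+n*lat,38] for k in S]))
S=np.arange(66,94,1.)
for lat in(-20,0,20):print('front side',lat,prof(d,[np.r_[H+u*k+n*lat,38] for k in S]))
E
```

```text
scene 1 20 
  [120, 120, 120, 123, 124, 125, 121, 125, 123, 120, 117, 111, 104, 103, 103, 103, 115, 141, 155] 
  [127, 126, 128, 130, 131, 132, 129, 132, 130, 128, 125, 118, 111, 107, 107, 107, 121, 149, 165]
scene 1 28 
  [147, 142, 144, 148, 151, 151, 150, 151, 150, 151, 151, 137, 114, 102, 102, 99, 97, 132, 156] 
  [155, 151, 152, 157, 160, 159, 160, 159, 159, 159, 159, 144, 120, 106, 109, 110, 105, 141, 165]
scene -1 20 
  [124, 118, 104, 105, 103, 103, 104, 103, 101, 100, 99, 98, 98, 100, 102, 92, 115, 137, 147] 
  [133, 127, 109, 111, 109, 107, 108, 109, 107, 107, 105, 102, 103, 105, 105, 96, 119, 144, 154]
scene -1 28 
  [145, 144, 147, 150, 150, 149, 150, 151, 151, 149, 141, 120, 104, 101, 113, 133, 146, 146, 148] 
  [153, 150, 154, 159, 159, 160, 159, 159, 160, 158, 150, 127, 110, 106, 119, 139, 152, 152, 155]
side 1 20 
  [143, 149, 153, 154, 154, 156, 159, 158, 158, 158, 149, 137, 120, 115, 117, 128, 147, 162, 164] 
  [149, 156, 159, 159, 157, 159, 164, 164, 164, 163, 154, 141, 125, 121, 123, 132, 152, 168, 171]
side 1 28 
  [83, 105, 114, 121, 126, 139, 153, 165, 157, 146
[... 711 characters left out ...]
, 79, 86, 89, 92, 93, 89, 86, 81, 77, 74, 72, 70, 69, 69, 70, 70, 69, 69, 61, 54, 48, 45, 42, 41, 40, 39]
front 20 [93, 94, 96, 96, 95, 95, 94, 94, 94, 90, 84, 78, 75, 72, 70, 69, 67, 67, 68, 69, 68, 68, 64, 56, 48, 45, 42, 39, 40, 40]
front side -20 [129, 130, 131, 132, 131, 131, 130, 130, 128, 127, 126, 124, 123, 123, 122, 123, 124, 125, 132, 138, 142, 147, 152, 155, 160, 163, 166, 166]
front side 0 [143, 155, 167, 180, 192, 200, 202, 204, 206, 208, 208, 209, 210, 210, 210, 210, 210, 210, 210, 210, 210, 210, 210, 210, 210, 210, 210, 210]
front side 20 [158, 163, 167, 167, 167, 167, 167, 167, 166, 165, 163, 162, 159, 156, 153, 149, 149, 152, 156, 160, 163, 165, 167, 168, 170, 172, 172, 173]
```

```bash
python3 - <<'E'
from h import *
import pickle
w,s,d=pickle.load(open('f.pkl','rb'))
m=cv2.imread('pics/m5.png',0).astype(float)
g=lambda c:cv2.cvtColor(c['color'],cv2.COLOR_RGB2GRAY)
now=np.hstack([cv2.resize(g(s)[220:310,235:325],(400,400),interpolation=2),cv2.resize(g(d)[140:230,225:315],(400,400),interpolation=2)]).astype(float)
u=np.array([.4226,-.9063]);H=np.array([593.1,-192.3]);n=np.array([.9063,.4226])
D=cv2.blur(abs(now-m),(9,9))
for nm,c,o,x0 in(('scene',s,(235,220),0),('side',d,(225,140),400)):
  for sg in(1,-1):
    r=[]
    for l in(38,42,46,50,56,62,68,74,80):
      q=(proj(c,[np.r_[H+u*35+n*sg*l,z] for z in(14,20,27)])-o)*400/90
      r.append([int(D[int(np.clip(y,0,399)),int(np.clip(x,0,399))+x0]) for x,y in q])
    print(nm,sg,r)
E
```

```text
scene 1 [[2, 5, 6], [13, 20, 44], [36, 25, 21], [20, 13, 11], [25, 13, 7], [5, 1, 1], [1, 1, 1], [17, 29, 46], [2, 3, 3]]
scene -1 [[18, 9, 21], [8, 10, 9], [5, 11, 4], [8, 7, 5], [3, 1, 1], [1, 1, 0], [1, 3, 12], [1, 2, 2], [1, 1, 2]]
side 1 [[74, 54, 33], [75, 73, 23], [26, 42, 27], [19, 57, 51], [14, 63, 79], [12, 61, 116], [49, 80, 76], [65, 68, 67], [105, 104, 108]]
side -1 [[12, 17, 21], [23, 17, 16], [47, 37, 17], [50, 62, 28], [49, 83, 34], [39, 74, 25], [68, 92, 54], [71, 85, 82], [69, 77, 95]]
```

```bash
python3 - <<'E'
from h import *
import pickle
w,s,d=pickle.load(open('f.pkl','rb'));a,b=pickle.load(open('c0.pkl','rb'))
m=cv2.imread('pics/m5.png',0)[:,:400]
up=lambda c:cv2.resize(cv2.cvtColor(c['color'],cv2.COLOR_RGB2GRAY)[220:310,235:325],(400,400),interpolation=2)
u=np.array([.4226,-.9063]);H=np.array([593.1,-192.3]);n=np.array([.9063,.4226])
for sg in(1,-1):
  for k in(27,35,43):
    q=((proj(s,[np.r_[H+u*k+n*sg*l,26] for l in range(60,88,2)])-(235,220))*400/90).clip(0,399).astype(int)
    print(sg,k);[print('  ',nm,[int(x) for x in im[q[:,1],q[:,0]]]) for nm,im in(('c0',up(a)),('press',m),('now',up(s)))]
# filters in the tray and third short
hsv=cv2.cvtColor(d['color'],cv2.COLOR_RGB2HSV)
for c,b0 in((d,b),):
    h2=lambda c:((cv2.cvtColor(c['color'],cv2.COLOR_RGB2HSV)[...,1]<62)&(cv2.cvtColor(c['color'],cv2.COLOR_RGB2HSV)[...,2]>75))[335:380,215:260]
    ys,xs=np.where(h2(c));y0,x0=np.where(h2(b0));print('short C',xs.mean()+215,ys.mean()+335,x0.mean()+215,y0.mean()+335)
E
```

```text
1 27
   c0 [55, 104, 131, 125, 113, 106, 101, 99, 99, 103, 92, 115, 152, 162]
   press [57, 111, 142, 133, 118, 111, 106, 105, 112, 110, 97, 124, 162, 171]
   now [59, 109, 139, 132, 117, 112, 109, 106, 108, 108, 95, 123, 162, 170]
1 35
   c0 [153, 152, 152, 150, 152, 155, 127, 106, 102, 101, 93, 101, 147, 164]
   press [161, 163, 161, 160, 161, 161, 159, 164, 149, 122, 102, 109, 155, 170]
   now [163, 161, 160, 160, 160, 163, 134, 110, 107, 111, 104, 109, 156, 172]
1 43
   c0 [93, 88, 88, 82, 78, 81, 87, 99, 103, 103, 102, 116, 146, 158]
   press [92, 88, 91, 88, 84, 88, 83, 84, 89, 97, 108, 127, 155, 169]
   now [98, 94, 93, 88, 83, 84, 93, 107, 109, 109, 107, 125, 155, 169]
-1 27
   c0 [110, 110, 115, 120, 119, 106, 98, 102, 119, 138, 147, 153, 155, 152]
   press [114, 116, 122, 129, 130, 116, 108, 109, 125, 147, 157, 162, 164, 163]
   now [114, 118, 123, 129, 122, 108, 103, 108, 125, 145, 156, 161, 163, 162]
-1 35
   c0 [154, 153, 155, 152, 135, 111, 98, 102, 125, 144, 147, 147, 150, 153]
   press [162, 163, 164, 167, 157, 129, 103, 105, 130, 151, 157, 157, 159, 162]
   now [161, 163, 164, 162, 144, 116, 103, 107, 131, 149, 152, 153, 157, 162]
-1 43
   c0 [73, 71, 71, 78, 81, 95, 101, 94, 101, 128, 148, 147, 146, 147]
   press [77, 75, 74, 80, 81, 95, 105, 96, 104, 134, 155, 157, 156, 156]
   now [75, 74, 74, 79, 84, 99, 106, 99, 106, 134, 155, 154, 155, 155]
short C 237.44632768361583 357.1261770244821 237.3745247148289 357.04562737642584
```

```bash
python3 - <<'E'
from h import *
import pickle
w,s,d=pickle.load(open('f.pkl','rb'))
u=np.array([.4226,-.9063]);H=np.array([593.1,-192.3])
hsv=cv2.cvtColor(s['color'],cv2.COLOR_RGB2HSV)
for th in(135,150,165):
    m=((hsv[...,1]<70)&(hsv[...,2]>th)).astype(np.uint8)
    n,l,st,ce=cv2.connectedComponentsWithStats(m)
    print(th,[(st[i].tolist(),ce[i].round(1).tolist()) for i in range(1,n) if st[i,4]>60 and 240<ce[i,0]<330 and 190<ce[i,1]<310])
for x in(27,-25):
    P=proj(s,[np.r_[H+x*u,z] for z in(16,92)]);
    t=np.linspace(0,6.28,40);r=proj(s,[np.r_[H+x*u+23*np.array([np.cos(k),np.sin(k)]),92] for k in t])
    print(x,P.round(1).tolist(),'top box',r.min(0).round(0),r.max(0).round(0))
E
```

```text
135 [([259, 202, 56, 63, 1857], [289.2, 224.5]), ([273, 242, 16, 16, 145], [281.6, 251.0]), ([269, 259, 18, 17, 244], [277.3, 266.8])]
150 [([259, 202, 56, 62, 1776], [289.2, 223.9]), ([275, 242, 14, 15, 108], [282.5, 250.0]), ([269, 259, 17, 16, 198], [277.5, 266.1])]
165 [([259, 202, 56, 62, 1541], [288.7, 222.7]), ([269, 259, 16, 12, 146], [276.6, 264.5])]
27 [[276.8, 284.4], [275.5, 263.8]] top box [265. 256.] [286. 272.]
-25 [[279.7, 266.9], [278.7, 246.0]] top box [269. 239.] [289. 254.]
```

```bash
python3 -m pendant '[[[0,0,0],[0,0,0],0.08],[[0,0,0],[0,0,0],0.08],[[0,0,0],[0,0,0],0.08]]'; python3 -c "
from plant import close_job
print(close_job())"
```

```text
time: 19.5
tool_pos: [566.5, -135.3, 445.5]
tcp_rot: [-3.139, -0.002, 2.007]
contact_force: [-0.1, -0.4, -1.3]
grip_width: 79.2
the job is handed in; nothing more can be done
None
```

I stood two short filters upright in the grey tray and slid the loaded tray home onto the rails. Then I pulled the gripper clear and handed the job in at 19.5 s.

**Last checks**
- **Tray position:** the wrist camera put the tray's rear wall within about 1 mm of home along the slide. In the scene camera, the gap between the front wall and the end stop also matched home to about 1 mm.
- **Rollers:** brightness profiles showed the left roller pressed about 4 mm outwards during the push, and the right one less. After I let go, both were back at their starting positions.
- **Filters in the tray:** their bright caps in the scene camera were laterally where I expected, but about 3 px farther along than predicted. I put that down to the filters sliding slightly or the rim being counted. It does not suggest a tilt, but I did not measure tilt directly.
- **Third short filter:** it did not move, within 0.1 px.

**What was less clean**
- **Push force:** it reached about 29 N at the wrist once, as the guides centred the tray, so I backed off and pushed again lower. Pushing on after the rollers seem to have dropped in, force rose to about 28 N against the end stop.
- **Dock measurement:** the side camera and wrist camera disagreed by about 7 mm on the dock's rear edge. I used the wrist value, which the final checks supported.
- **No final visual look:** I had used all 12 pictures before the last stretch, so the final checks were numerical only.
- **Not re-measured:** I did not check the tall filters, wrench or bearing again at the end. The robot stayed well clear of them.

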